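# Issue one roller sleeve into the catch tray

## Task

Get one fresh sleeve out of the paint-roller dispenser without picking anything up. First push the yellow tray along the bench with the fingers until its back wall sits flat against the dispenser's front panel; then press the black paddle of the red rocker right down, keep it down until the front sleeve has rolled into the tray, and let it come up again so that the gate drops and the next sleeve moves up. Do not lift or tip the tray, do not touch any sleeve, and leave the other things on the bench where they stand.

Things in the scene. Friction and masses are not known exactly. Their poses are not given: they have to be found in the camera images.
- dispenser: grey sheet-metal gravity dispenser, fixed to the bench, with three roller sleeves lying across its chute, which slopes 12.5 degrees down to its -x. Origin on the bench under its middle; x uphill, y across, z up. Chute 114 mm wide; nose at x -105 mm, 46 mm up; foot plate to x +97 mm and y +-79 mm; top at rest about 130 mm
- dock (a point): foot of the middle of the dispenser's front panel, 14 mm back under the nose; axes as the dispenser's. The tray's back wall belongs flat against this panel, between two slippery white plastic guides 14 mm high, 140 mm apart, with flared mouths, that reach about 62 mm out from the panel
- tray: yellow plastic catch tray, loose, about 0.3 kg, 104 mm deep (x) by 132 mm wide (y), walls 3 mm. Origin: centre of underside; x towards the dispenser. Back wall (x +52 mm) and sides 30 mm high; front wall (x -52 mm) 49 mm high, to push on. Starts 70 to 110 mm short of the panel, up to 12 mm and 0.12 rad off line; guides and panel square it up
- tray_back (a point): middle of the tray's back edge (tray x +52 mm) at the bench; it meets point dock when the tray is home
- rocker (a joint): red rocker over the chute, rad: 0 at rest, gate bar down before the first sleeve; 0.66 tail down on its stop, gate bar lifted, a second bar dropped before the second sleeve. Springs back to 0; 3 to 4 N at the paddle holds it down. The first sleeve goes free only near the bottom of the stroke (above 0.5); the next moves up after the return
- paddle (a point): middle of the ribbed black rubber top (38 by 36 mm) of the paddle on the rocker's tail, beside the chute on the side nearer the robot (dispenser -y), free air beneath. At rest about 125 mm above the bench, tilted 19 degrees up towards uphill; goes about 45 mm almost straight down (under 6 mm sideways) to its stop, then tilted as much the other way
- gate (a point): middle of the gate bar (white plastic, 6 mm thick), about 84 mm above the bench at rest; rises about 13 mm when the paddle is fully down
- sleeve_1_mid (a point): centre of the first (lowest) sleeve, against the gate bar: a grey paint-roller sleeve, 102 mm long, 41 mm thick, about 40 g, lying across the chute; not to be touched
- sleeve_2_mid (a point): centre of the second sleeve, behind the first: a grey paint-roller sleeve, 102 mm long, 41 mm thick, about 40 g, lying across the chute; not to be touched
- sleeve_3_mid (a point): centre of the third sleeve, behind the second: a grey paint-roller sleeve, 102 mm long, 41 mm thick, about 40 g, lying across the chute; not to be touched
- sleeve_1: the sleeve number 1 itself (see point sleeve_1_mid); its x is its long axis
- sleeve_2: the sleeve number 2 itself (see point sleeve_2_mid); its x is its long axis
- sleeve_3: the sleeve number 3 itself (see point sleeve_3_mid); its x is its long axis
- cream_roll: cream masking-tape roll, 105 mm across, 25 mm high, bystander; origin centre of underside
- aerosol: spray can, 67 mm across, 205 mm high, bystander; origin centre of underside
- sand_block: black and red sanding block, 62 by 115 by 31 mm, bystander; origin centre of underside
Mind the look-alikes: they are no part of the job. What is shaped like the sleeve_3 but purple is not meant.

How it is judged:
By the outcome, as a careful person would: the job done as asked, in the order asked, and still so for the second after the job is handed in, with the robot touching nothing.
It also fails if it takes over 51 s, if anything falls off the work surface, if the arm or the gripper's body presses on something with over 40 N, if the wrist force passes 120 N, or if a joint passes its speed limit or range.

## Robot

A 6-joint arm with a two-finger parallel gripper is mounted at the origin on a cart in front of the work surface, level with it; the furniture and walls round the work are solid. World frame = base frame: x ahead of the robot, y to its left, z up, the work surface at z = 0. Lengths are in m, angles in rad, forces in N, time in s.
With the tool pointing down it reaches from about 0.35 to 1 m from the base axis. Payload 7.1 kg.
Tool frame: the origin (TCP) lies between the finger pads; the fingertips stand 22 mm ahead of it and the grasp point (between the pads) lies 3 mm ahead of it; x points along the fingers, y is the direction in which the jaws open and shut, and the axes are right-handed (so a half turn about x gives the same grasp; the last joint's range is limited). The gripper opens to 85 mm and grips with 20 to 120 N. Pads are 22 mm wide; open, the fingers measure 114 mm over their backs; the gripper's body (76 mm by 85 mm) begins 54 mm behind the grasp point. The pads swing forward as they close: fully open they stand 13 mm farther back than shut.
Start: joints at [-1.281, 0.423, 1.63, -0, 1.089, -0.019], TCP at [0.19, -0.595, 0.253] pointing down, gripper open.
Joint ranges: [-3, 3], [-0.9, 2.11], [0.09, 2.58], [-1.31, 4.45], [0.11, 2.69], [-2.54, 2.54]. Speed limits (rad/s): [2.39, 2.39, 3.01, 3.14, 3.14, 3.14].

## Interface

Orientations are given as a rotation vector (axis times angle).
In Python, from rig import manip gives the robot as it stands. The module is installed in compiled form; this text tells all that it offers. Calls block until the motion is done:
- manip.move_to(position, orientation): joint-space move of the TCP to a pose.
- manip.servo_line(position, orientation=None, rate=0.15): straight line of the TCP; orientation=None keeps the orientation; rate is the mean speed in m/s.
- manip.set_joints(angles): joint-space move.
- manip.command_gripper(opening, f_grip=None): finger opening in m; f_grip is the grip in N (None keeps the last); returns when the fingers have stopped.
- manip.hold(seconds).
- manip.solve_ik(position, orientation): joint angles nearest the present ones, or None.
- manip.camera(name): name is "scene" or "top" or "wrist"; returns a dict with "image" (400x640x3 uint8, red, green, blue), "fx", "fy", "cx", "cy" (pixels), "cam_to_world" (4x4, takes a point from camera to world coordinates); the wrist camera has in their place "mount" (4x4, takes a point from camera to tool coordinates, whose origin is the TCP and whose axes are the tool frame's). Camera axes: x right, y down, z forward; pixel columns grow to the right and rows downward; lengths in m; the calibration is good to about 2 mm. The wrist camera is an equidistant fisheye: a pixel r from the principal point sees the ray r / f radians off the axis. A picture is of the moment at which its call begins: read the wrist's pose just before it. There is no depth.
A pose or a line that the arm cannot do raises manip.IKError and nothing moves.
- manip.sign_off(): hands the job in, once; it reports no verdict.
Readings, each from a call of its own:
- manip.get_time(): time.
- manip.get_joint_positions(): joint angles.
- manip.get_joint_vel(): joint speeds.
- manip.get_tau(): joint torques, N m.
- manip.get_position(): TCP position.
- manip.get_ee_rot(): TCP orientation.
- manip.get_contact_force(): force on the tool from outside, world axes, zero at the start.
- manip.get_torque(): the same for the moment, N m.
- manip.get_width(): finger opening in m.
Only numpy, scipy, OpenCV 4.12 (cv2) and the standard library are available. Lean on these libraries where they do the work, as an engineer would, in place of code of your own. Each camera call takes 0.05 s, during which the arm holds its last target.

## Working session

There is one attempt and no reset: what is moved stays moved. The work goes in short steps, each a Python script; the robot and the scene stay as the last script left them, time stands still between calls to the robot, and variables do not carry over. Pictures are saved under pics/ and viewed, and the job is handed in when it is done.

```bash
mkdir -p pics; cat > h.py <<'E'
import numpy as np, cv2
from rig import manip
def snap(n,f):
    c=manip.camera(n); cv2.imwrite('pics/'+f,c['image'][:,:,::-1]); return c
def ray(c,u,v):
    T=np.array(c['cam_to_world']); d=T[:3,:3]@np.array([(u-c['cx'])/c['fx'],(v-c['cy'])/c['fy'],1]); return T[:3,3],d/np.linalg.norm(d)
def onplane(c,u,v,z):
    o,d=ray(c,u,v); return o+d*(z-o[2])/d[2]
def tri(c1,p1,c2,p2):
    o1,d1=ray(c1,*p1);o2,d2=ray(c2,*p2)
    A=np.stack([d1,-d2],1);s=np.linalg.lstsq(A,o2-o1,rcond=None)[0]
    a=o1+s[0]*d1;b=o2+s[1]*d2;return (a+b)/2,np.linalg.norm(a-b)
def proj(c,p):
    T=np.linalg.inv(np.array(c['cam_to_world']));q=T[:3,:3]@np.array(p)+T[:3,3];return np.array([c['fx']*q[0]/q[2]+c['cx'],c['fy']*q[1]/q[2]+c['cy']])
E
python3 - <<'E'
from h import *
import pickle
cs={}
for n in ['scene','top']:
    c=snap(n,n+'0.png');cs[n]=c;print(n,c['fx'],c['fy'],c['cx'],c['cy'],np.round(c['cam_to_world'],3))
pickle.dump(cs,open('c0.pkl','wb'))
print(manip.get_time(),manip.get_ee_rot())
E
```

```text
scene 499.94467143764086 499.94467143764086 315.93504778907544 205.3277751362125 [[-0.623 -0.419  0.661 -0.248]
 [-0.782  0.341 -0.521  0.663]
 [-0.008 -0.841 -0.54   0.773]
 [ 0.     0.     0.     1.   ]]
top 428.01331628143976 428.01331628143976 317.9246058337307 204.08641250021844 [[ 0.008 -0.993  0.116  0.437]
 [-1.    -0.007  0.011  0.011]
 [-0.01  -0.116 -0.993  1.103]
 [ 0.     0.     0.     1.   ]]
0.1 [ 2.05536572  0.32138102 -2.05572427]
```

View pics/scene0.png

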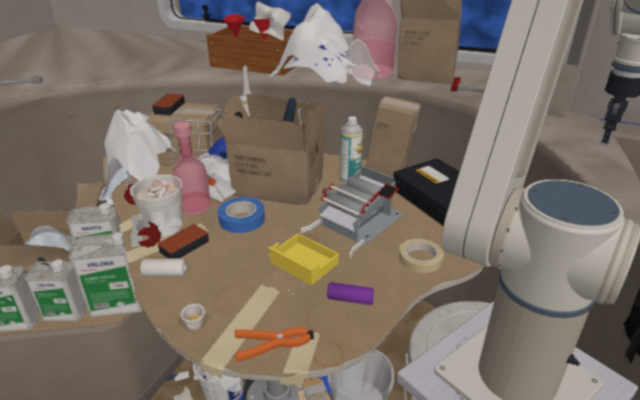

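View pics/top0.png

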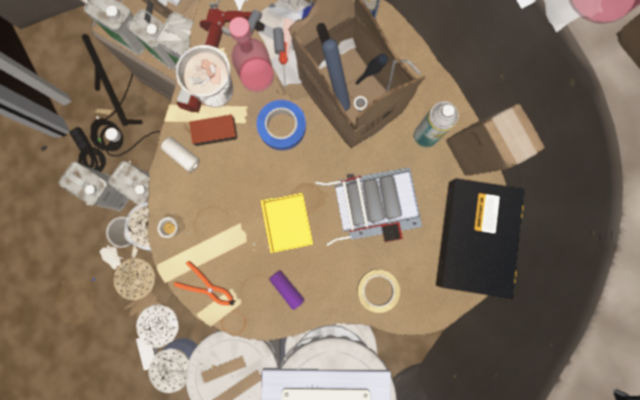

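The scene view shows the tray at (303,258) and the dispenser at (355,205). In the top view the tray is at (287,222), the dispenser at (377,203), and the black paddle at (392,232). The cream roll is at (379,291), and the purple decoy sleeve is at (286,290). I'll zoom in next.

```bash
python3 - <<'E'
import cv2
a=cv2.imread('pics/top0.png')[160:260,250:430];cv2.imwrite('pics/t0z.png',cv2.resize(a,None,fx=4.4,fy=4.4,interpolation=cv2.INTER_CUBIC))
a=cv2.imread('pics/scene0.png')[150:290,260:440];cv2.imwrite('pics/s0z.png',cv2.resize(a,None,fx=4,fy=4,interpolation=cv2.INTER_CUBIC))
E
```

```text
(no output)
```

View pics/t0z.png

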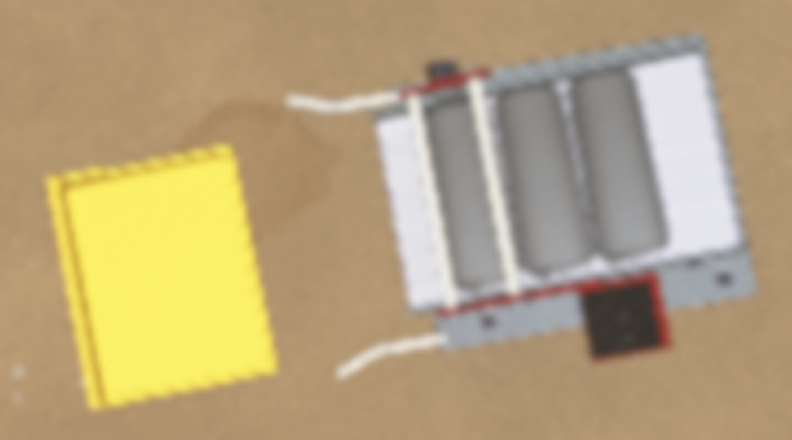

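View pics/s0z.png

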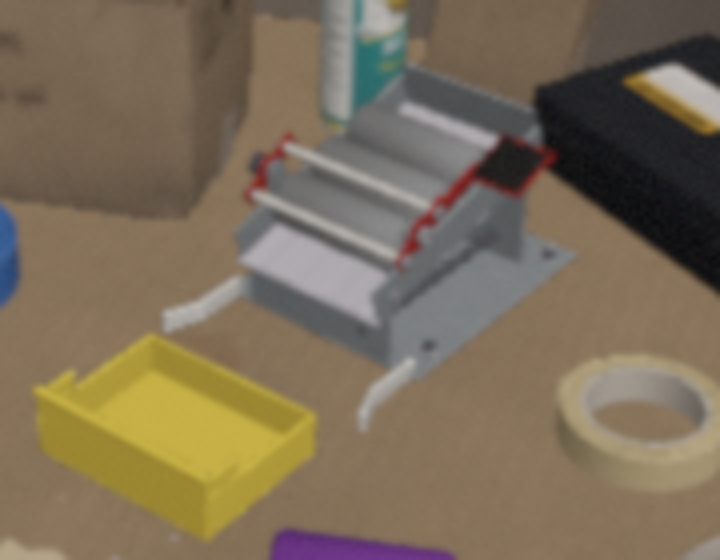

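```bash
python3 - <<'E'
from h import *
import pickle
cs=pickle.load(open('c0.pkl','rb'));S,T=cs['scene'],cs['top']
t=lambda u,v:(u/4.4+250-.4,v/4.4+160-.4)
s=lambda u,v:(u/4+260-.4,v/4+150-.4)
P={'foot+x-y':((755,292),(575,255)),'paddle':((626,316),(515,166)),'gateL':((415,97),(253,195)),'gateR':((450,305),(400,262)),
'traybackL':((228,148),(153,338)),'traybackR':((276,372),(314,418)),'trayfrontL':((48,178),(38,390)),'trayfrontR':((93,408),(210,492)),'noseL':((377,120),(240,258)),'noseR':((411,310),(378,320)),
'guideLtip':((290,98),(165,318)),'guideRtip':((340,376),(362,418)),'bar2L':((475,82),(285,147)),'bar2R':((514,292),(432,205)),'cream':((0,0),(0,0))}
for k,(a,b) in P.items():
    p,e=tri(T,t(*a),S,s(*b));print(k,np.round(p,4),round(e,4))
for z in (0.0,):
    for k in('guideRtip','foot+x-y'): print(k,onplane(T,*t(*P[k][0]),z))
for q in [(447,348),(755,292)]: print(onplane(T,*t(*q),0.002))
for n,q,h in (('cream',(379,291),.025),('aer',(446,110),.2)): print(n,onplane(T,*q,h))
E
```

```text
foot+x-y [ 0.5099 -0.2427  0.002 ] 0.0002
paddle [ 0.4884 -0.1489  0.1199] 0.002
gateL [ 0.6114 -0.039   0.0821] 0.0029
gateR [ 0.4959 -0.0598  0.0809] 0.0015
traybackL [0.5886 0.0643 0.0273] 0.0018
traybackR [0.4614 0.0368 0.0271] 0.002
trayfrontL [0.5679 0.1649 0.047 ] 0.0022
trayfrontR [0.4383 0.1372 0.0388] 0.0034
noseL [ 0.6036 -0.0202  0.0447] 0.0006
noseR [ 0.4945 -0.0408  0.046 ] 0.0028
guideLtip [0.6216 0.0296 0.0089] 0.0004
guideRtip [ 4.595e-01 -1.000e-04  1.000e-02] 0.0012
bar2L [ 0.616  -0.07    0.1049] 0.0032
bar2R [ 0.5018 -0.0915  0.1072] 0.0006
cream [0.6141 0.149  0.2834] 0.0136
guideRtip [ 0.45926573 -0.00067818  0.        ]
foot+x-y [ 0.5101078  -0.24310961  0.        ]
[ 0.47596574 -0.06291378  0.002     ]
[ 0.50997455 -0.24264832  0.002     ]
cream [ 0.34657843 -0.1300115   0.025     ]
aer [ 0.74953411 -0.25576528  0.2       ]
```

```bash
cat >> h.py <<'E'
from scipy.spatial.transform import Rotation as R
xd=np.array([.182,-.983,0]);xd/=np.linalg.norm(xd);yd=np.array([-xd[1],xd[0],0])
dock=np.array([.5516,-.0443,0]);tb=np.array([.525,.0506,0])
def rv(y): 
    x=np.array([0,0,-1.]);return R.from_matrix(np.stack([x,y,np.cross(x,y)],1)).as_rotvec()
E
python3 - <<'E'
from h import *
for s in(1,-1):
    for p in ([.4974,.1827,.035],[.5307,.0687,.035],[.49,-.15,.2]): print(s,p,manip.solve_ik(p,rv(s*yd)))
r=rv(yd) if 0 else None
print(R.from_rotvec(manip.get_ee_rot()).as_matrix().round(2))
E
```

```text
1 [0.4974, 0.1827, 0.035] [ 3.29552504e-01  6.37601200e-01  1.93811554e+00 -8.88178420e-16
  5.65875913e-01  1.46478115e-01]
1 [0.5307, 0.0687, 0.035] [ 1.06496251e-01  6.41883439e-01  1.92649677e+00 -4.44089210e-16
  5.73212445e-01 -7.65781375e-02]
1 [0.49, -0.15, 0.2] [-3.20288299e-01  3.33510181e-01  1.91822794e+00 -4.44089210e-16
  8.89854532e-01 -5.03362688e-01]
-1 [0.4974, 0.1827, 0.035] None
-1 [0.5307, 0.0687, 0.035] None
-1 [0.49, -0.15, 0.2] None
[[-0.    0.3  -0.95]
 [ 0.   -0.95 -0.3 ]
 [-1.   -0.   -0.  ]]
```

```bash
python3 - <<'E'
from h import *
o=rv(yd)
manip.move_to([.4974,.1827,.25],o);print(manip.get_time())
manip.servo_line([.4974,.1827,.035],rate=.15)
print(manip.get_time(),manip.get_position(),manip.get_contact_force(),manip.get_width())
snap('scene','s1.png');snap('top','t1.png');
import cv2
a=cv2.imread('pics/s1.png')[130:330,230:450];cv2.imwrite('pics/s1z.png',cv2.resize(a,None,fx=3,fy=3))
E
```

```text
3.0417
4.625 [0.4979315  0.18289507 0.03571992] [0.09244825 0.26043721 0.48583619] 0.08542712478848367
```

View pics/s1z.png

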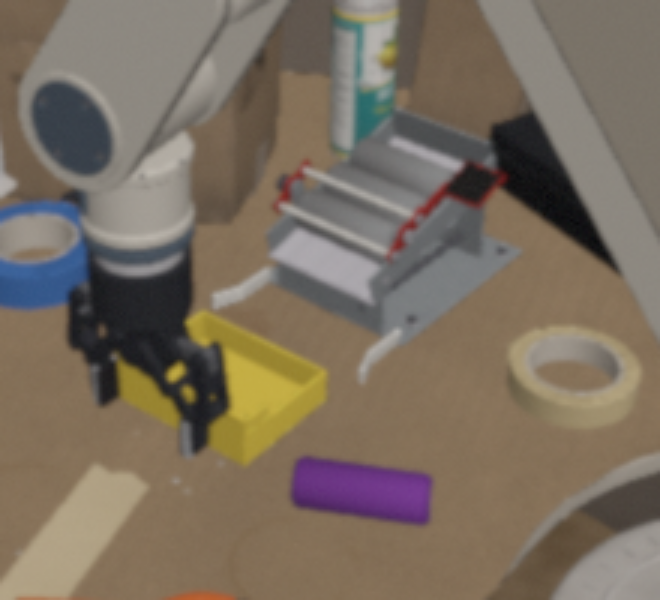

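View pics/t1.png

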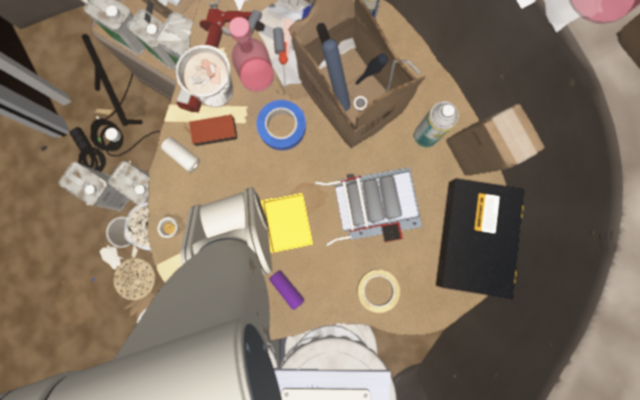

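The fingers are behind the front wall, at about (185,440) in the zoomed scene view, and clear of it. Next I'll push while logging force.

```bash
python3 - <<'E'
from h import *
st=np.array([.4974,.1827,.035])
end=dock-xd*(.104+.011+.012);end[2]=.035
n=5
for i in range(1,n+1):
    manip.servo_line(st+(end-st)*i/n,rate=.06)
    print(manip.get_time(),manip.get_position().round(4),manip.get_contact_force().round(2))
snap('scene','s2.png');snap('top','t2.png')
a=cv2.imread('pics/s2.png')[130:330,230:450];cv2.imwrite('pics/s2z.png',cv2.resize(a,None,fx=3,fy=3))
a=cv2.imread('pics/t2.png')[160:260,250:430];cv2.imwrite('pics/t2z.png',cv2.resize(a,None,fx=4.4,fy=4.4,interpolation=cv2.INTER_CUBIC))
E
```

```text
5.2333 [0.5037 0.1618 0.035 ] [ 0.44  0.23 -0.61]
5.7417 [0.5099 0.1414 0.035 ] [-0.78  0.34  0.69]
6.25 [0.5162 0.121  0.035 ] [-0.47  0.12  0.64]
6.7583 [0.5224 0.1005 0.035 ] [ 0.04 -0.23  0.34]
7.2667 [0.5286 0.0801 0.035 ] [-0.25 -0.38  0.28]
```

View pics/s2z.png

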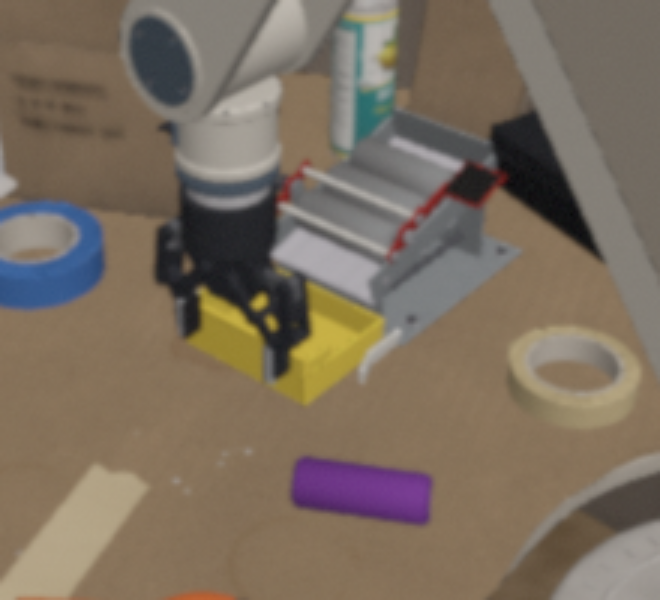

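View pics/t2z.png

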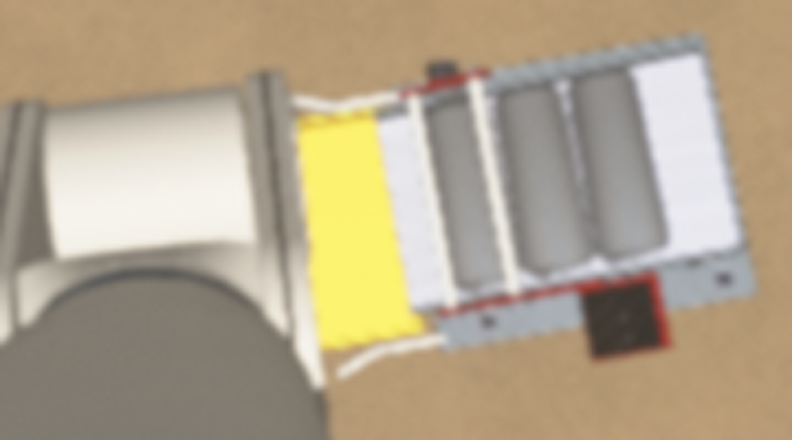

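The tray has slid between the guides; its back edge is near (400,110)–(425,330) in the zoomed top view. I'll finish with small steps until the force shows contact.

```bash
python3 - <<'E'
from h import *
e0=dock-xd*(.104+.011+.012);e0[2]=.035
for i in range(1,21):
    manip.servo_line(e0+xd*.0015*i,rate=.03)
    f=manip.get_contact_force();p=manip.get_position()
    fx=f@xd; print(i,round(fx,2),round(f@yd,2),round(f[2],2),(p-e0)@xd)
    if fx<-9: break
manip.hold(.2);print(manip.get_contact_force().round(2),manip.get_time(), manip.get_position())
snap('scene','s3.png');snap('top','t3.png')
a=cv2.imread('pics/s3.png')[130:330,230:450];cv2.imwrite('pics/s3z.png',cv2.resize(a,None,fx=3,fy=3))
a=cv2.imread('pics/t3.png')[160:260,250:430];cv2.imwrite('pics/t3z.png',cv2.resize(a,None,fx=4.4,fy=4.4,interpolation=cv2.INTER_CUBIC))
E
```

```text
1 -0.17 0.01 -0.75 0.0014199961937526274
2 -1.36 0.68 0.6 0.0029578710182659503
3 -0.86 -0.19 1.04 0.004587088017372942
4 -0.79 0.02 -0.02 0.006123683684649401
5 -0.9 -0.04 -0.19 0.007637920836076232
6 -0.46 -1.01 1.14 0.009126439702146176
7 -1.67 -0.07 -0.27 0.010608247216524662
8 -10.07 -0.36 2.51 0.01112539567497055
[-2.18  7.75  1.64] 9.5667 [0.53018083 0.06958012 0.03497544]
```

View pics/s3z.png

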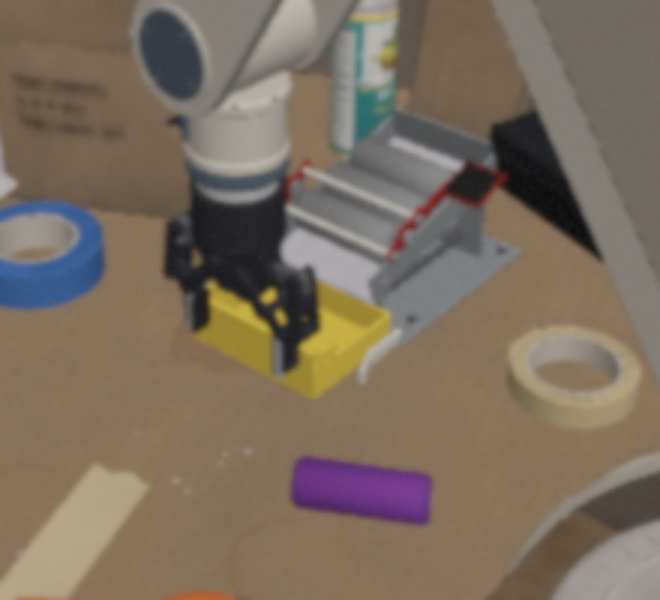

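View pics/t3z.png

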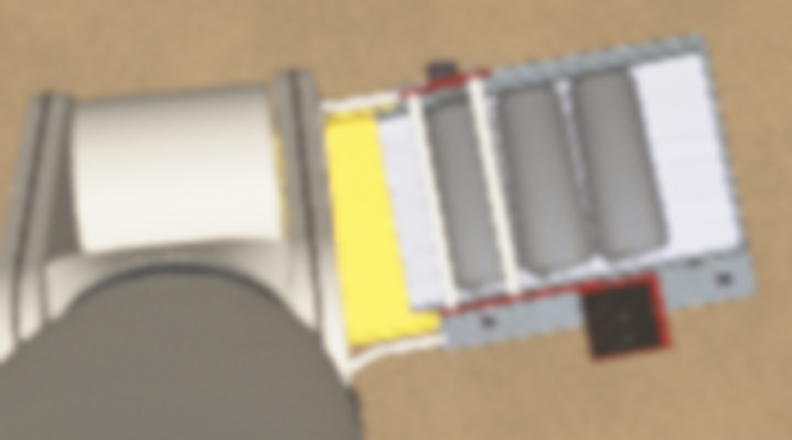

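Hard contact came within 1 mm of the predicted dock position, and both back corners look flush. I'll press a little harder to square the tray, back off, and check from the raised position.

```bash
python3 - <<'E'
from h import *
e0=dock-xd*(.104+.011+.012);e0[2]=.035
for k in (.0128,.0136,.0144):
    manip.servo_line(e0+xd*k,rate=.03); f=manip.get_contact_force();print(f@xd)
    if f@xd<-16: break
manip.hold(.2);print(manip.get_contact_force().round(2),manip.get_torque().round(2))
b=e0-xd*.03
manip.servo_line(b,rate=.1)
print(manip.get_contact_force().round(2))
b[2]=.2
manip.servo_line(b,rate=.2)
manip.command_gripper(0.0)
print(manip.get_time(),manip.get_width())
c=snap('scene','s4.png');t=snap('top','t4.png');
a=cv2.imread('pics/s4.png')[130:330,230:450];cv2.imwrite('pics/s4z.png',cv2.resize(a,None,fx=3,fy=3))
a=cv2.imread('pics/t4.png')[160:260,250:430];cv2.imwrite('pics/t4z.png',cv2.resize(a,None,fx=4.4,fy=4.4,interpolation=cv2.INTER_CUBIC))
for cc,(r0,r1,c0,c1) in ((t,(222,246,376,406)),(c,(182,200,372,400))):
    im=cc['image'][r0:r1,c0:c1].astype(int); m=(im.max(2)<75)&(im.max(2)-im.min(2)<25)
    n,l,s,ce=cv2.connectedComponentsWithStats(m.astype(np.uint8));i=1+s[1:,4].argmax();print(s[i],ce[i]+[c0,r0])
    cc['pd']=ce[i]+[c0,r0]
print(tri(t,t['pd'],c,c['pd']))
E
```

```text
-13.874663087480995
-18.722807735682697
[-4.88 18.96  1.77] [2.51 0.44 0.26]
[-0.42  0.02 -0.23]
12.6917 -9.999570613245366e-05
[  7   3  16  15 184] [390.64673913 232.16304348]
[  8   2  15  13 115] [386.96521739 190.50434783]
(array([ 0.48742134, -0.14445527,  0.12383033]), np.float64(0.000708791823831093))
```

View pics/s4z.png

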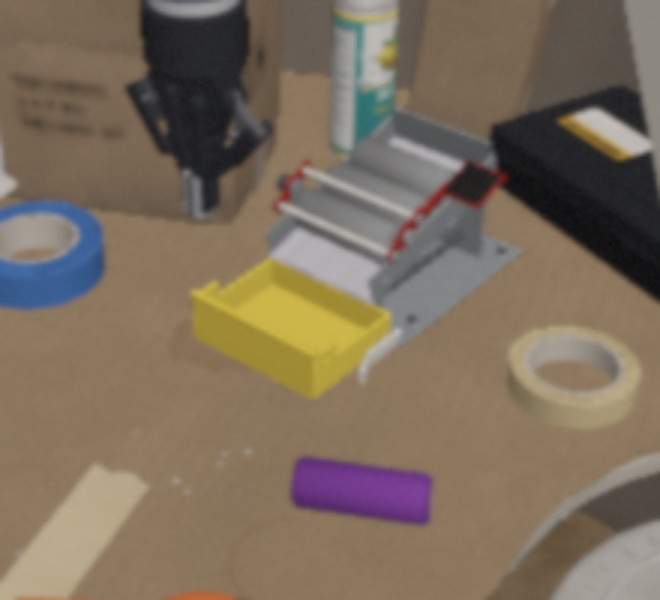

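View pics/t4z.png

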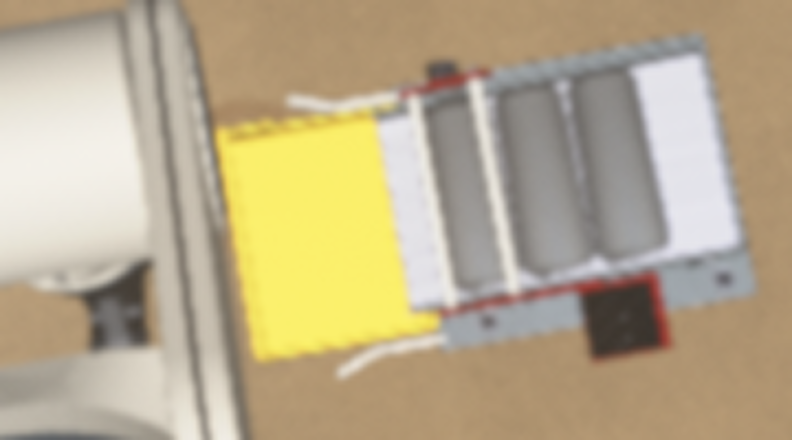

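The tray stands parallel to the panel, between the guides, after the arm backed off: front edge (220,130)–(258,358), back edge at the panel. The paddle triangulates to about (0.488,-0.147,0.124), which agrees with the stated 125 mm. Next I'll go over it with the fingers shut.

```bash
python3 - <<'E'
from h import *
P=np.array([.488,-.1465,0])-yd*.002
P[2]=.215
for s in (1,-1): print(s,manip.solve_ik(P,rv(s*xd)),manip.solve_ik(P-[0,0,.12],rv(s*xd)))
p=manip.get_position();manip.servo_line([p[0],p[1],.25],rate=.25)
s=1 if manip.solve_ik(P,rv(xd)) is not None and abs(manip.solve_ik(P,rv(xd))[5])<2.3 else -1
q=P.copy();q[2]=.25
manip.move_to(q,rv(s*xd)); manip.servo_line(P,rate=.1)
print(s,manip.get_time(),manip.get_position())
c=snap('scene','s5.png');w=snap('wrist','w5.png')
a=cv2.imread('pics/s5.png')[130:330,230:450];cv2.imwrite('pics/s5z.png',cv2.resize(a,None,fx=3,fy=3))
E
```

```text
1 [-0.31688472  0.30466592  1.91735878  0.          0.91956795  1.07083722] [-0.31688472  0.50523915  1.9787384   0.          0.6576151   1.07083722]
-1 [-3.16884720e-01  3.04665919e-01  1.91735878e+00 -4.44089210e-16
  9.19567950e-01 -2.07075544e+00] [-3.16884720e-01  5.05239147e-01  1.97873840e+00 -4.44089210e-16
  6.57615102e-01 -2.07075544e+00]
1 14.6583 [ 0.48619178 -0.14629633  0.2148416 ]
```

View pics/s5z.png

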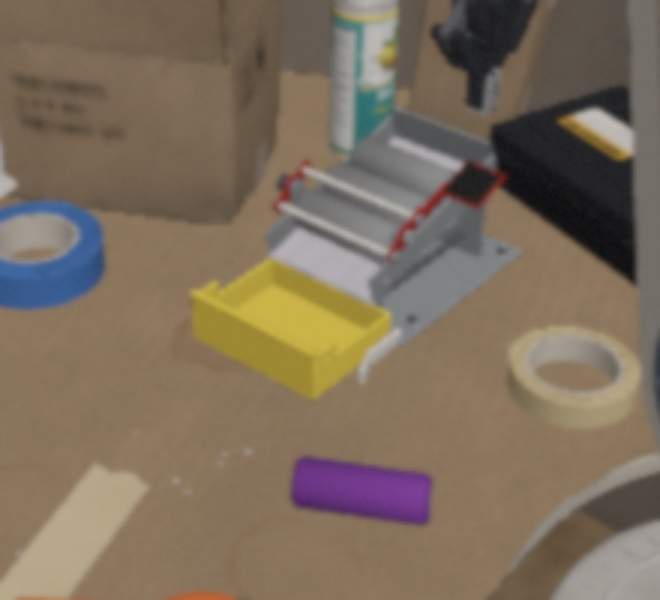

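View pics/w5.png

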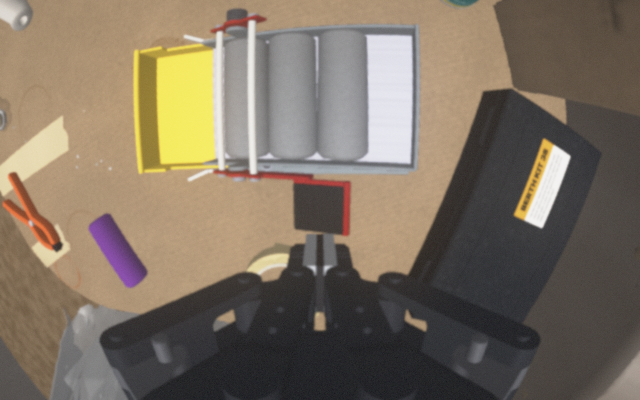

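Both views show the shut fingers over the paddle: in the wrist view the tip is in column 320 and the paddle spans 295–350. The tray still sits flat. Next I'll press down.

```bash
python3 - <<'E'
from h import *
P=np.array([.488,-.1465,0])-yd*.002
P[2]=.165
manip.servo_line(P,rate=.12)
z=.165
while z>.088:
    z-=.004 if z>.108 else .002
    P[2]=z; manip.servo_line(P,rate=.07); f=manip.get_contact_force()
    print(round(z,3),f.round(1),manip.get_position()[2].round(4))
    if f[2]>12: break
print(manip.get_time())
manip.hold(.5)
c=snap('scene','s6.png');w=snap('wrist','w6.png')
print(manip.get_contact_force().round(1))
a=cv2.imread('pics/s6.png')[130:330,230:450];cv2.imwrite('pics/s6z.png',cv2.resize(a,None,fx=3,fy=3))
E
```

```text
0.161 [-1.   0.  -0.6] 0.1614
0.157 [-0.8  1.1 -0.5] 0.1569
0.153 [-0.8  0.5  0.3] 0.1527
0.149 [-0.6 -0.4  0.4] 0.1488
0.145 [0.3 0.2 0.8] 0.1448
0.141 [-0.2  0.   1.5] 0.1408
0.137 [0.5 0.5 1.2] 0.1368
0.133 [0.3 0.5 1.9] 0.1328
0.129 [0.6 0.1 1.2] 0.1288
0.125 [ 0.1 -0.9  1. ] 0.1248
0.121 [ 1.  -0.8  2.8] 0.1209
0.117 [-0.1 -2.6  1.8] 0.1169
0.113 [ 0.4 -0.7  0.9] 0.1128
0.109 [ 0.  -0.3  3.7] 0.1088
0.105 [1.3 0.5 3.5] 0.105
0.103 [-0.7  1.  12.3] 0.1038
19.325
[-0.8  1.5 11.3]
```

View pics/s6z.png

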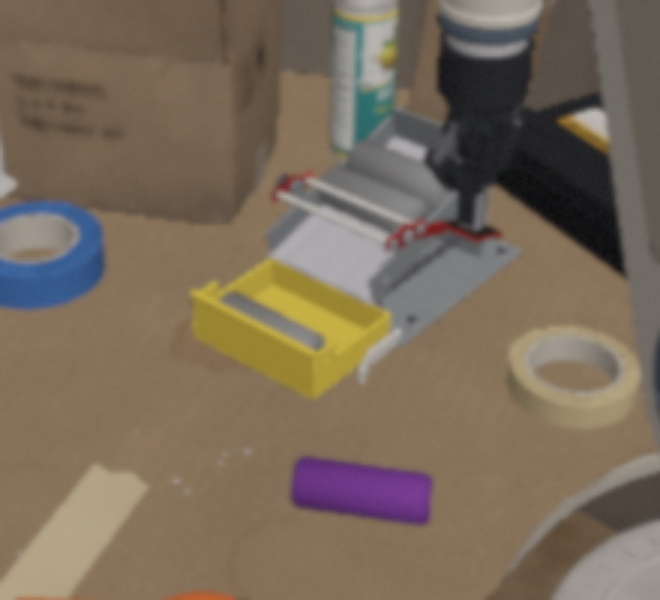

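View pics/w6.png

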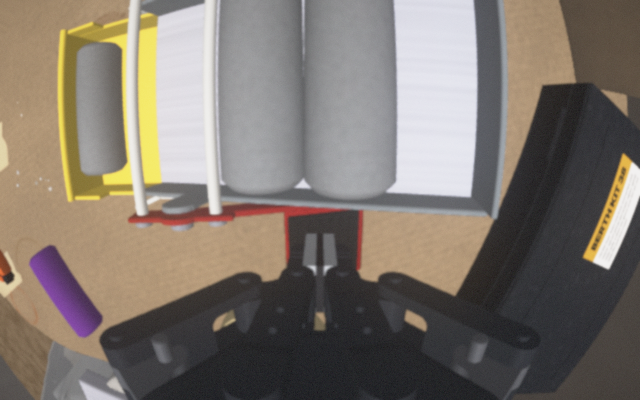

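The first sleeve lies in the tray (wrist view (100,108), scene zoom (272,320)), and the second bar is holding the other two. The paddle is on its stop at 11 N. I'll let it rise gently and back away.

```bash
python3 - <<'E'
from h import *
P=np.array([.488,-.1465,0])-yd*.002
manip.hold(.3)
P[2]=.17; manip.servo_line(P,rate=.06)
P[2]=.25; manip.servo_line(P,rate=.12)
manip.hold(1.0)
print(manip.get_time(),manip.get_contact_force().round(1))
c=snap('scene','s7.png');w=snap('wrist','w7.png')
a=cv2.imread('pics/s7.png')[130:330,230:450];cv2.imwrite('pics/s7z.png',cv2.resize(a,None,fx=3,fy=3))
E
```

```text
23.3083 [ 0.8 -0.8  0.4]
```

View pics/s7z.png

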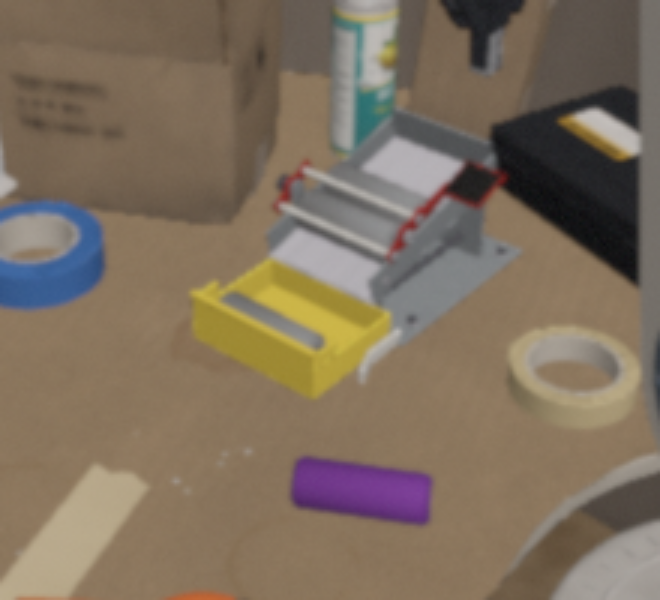

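View pics/w7.png

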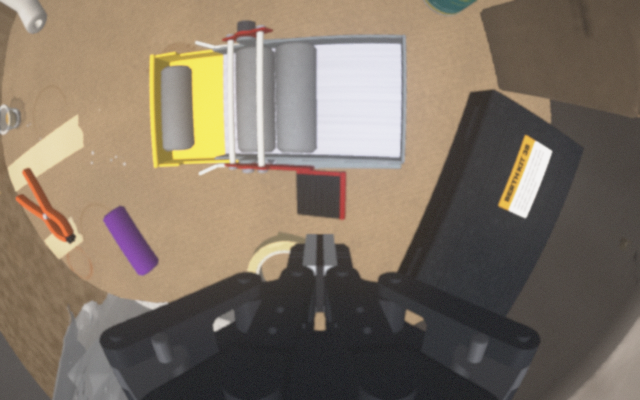

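Sleeve 2 now rests at the gate, the rocker is back at rest, and sleeve 1 lies in the tray. The tray corners are where they were before the press: (192,300), (390,320) and (315,395) in the zoomed scene view.

```bash
python3 - <<'E'
from h import *
a=cv2.imread('pics/s4.png').astype(int);b=cv2.imread('pics/s7.png').astype(int)
for c in(a,b):
    m=((c[:,:,2]>130)&(c[:,:,1]>110)&(c[:,:,0]<75)).astype(np.uint8)[200:290,260:370];print(cv2.boundingRect(m))
manip.sign_off();print(manip.get_time())
E
```

```text
(34, 17, 65, 46)
(34, 17, 65, 46)
the job is handed in; nothing more can be done
the job is handed in; nothing more can be done
```

I pushed the tray home, pressed the paddle, and got one sleeve into the tray. I then handed the job in at about 23.4 s on the robot's clock, well under the 51 s limit.

- **Tray:** I pushed it with both open fingers low on its front wall until it hit the panel, then pressed to about 19 N to square it. It stopped within about 1 mm of the dock position I had measured. After I backed off it looked parallel to the panel and lay between the guides.
- **Paddle:** With the fingers shut I pressed it to its stop. The reading was 3 to 4 N on the way down, then 11 to 12 N on the stop. I held it until the images showed the first sleeve in the tray, then let it rise slowly.
- **Last checks:** The rocker is back at rest with the gate down. The second sleeve is against the gate with the third behind it. The tray's outline in the scene image is the same before and after the press, the other things on the bench look unmoved in the last pictures, and the robot is touching nothing.

**Small disagreements:** My two readings of the paddle's position differed by about 4 mm along the chute, so I aimed for the middle. The tray's back edge read about 1.7° off parallel in one coarse top view, but its front edge agreed with the dispenser. I put the difference down to image resolution and did not re-measure it.

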